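Fetch the filter plate out of a pump case and hold it over the light pad

TASK

Turn the latch knob on the pump case clockwise until it clicks over to its stop, swing the flap up and back past upright so that it stays open, and draw the filter plate (the one with the wide flat tab) straight up out of its slot. Finish while holding the filter plate in the gripper, upright and still, over the middle of the light pad with roughly 10 cm of air beneath it; do not put it down or let go. Leave the blanking plate in its slot and the other things on the bench where they are.

Things in the scene. Friction and masses are not known exactly. Their poses are not given: they have to be found in the camera images.
- case: grey pump case, 200 (x) x 180 (y) x 110 mm high, fixed. Origin: centre of its underside; x points from latch end (nearest the robot) to hinge end. Under the flap is a well 100 x 124 mm centred 20 mm to +x, floor 64 mm above the bench, with two slots at y = +25 and -25 mm, each 64 x 11 mm, bottom 12 mm above the bench. One plate stands in each, broad faces along y; which is which varies
- latch_grip (a point): middle of the latch knob's black bar grip on the case's top: bar 38 mm long, 14 mm thick, 32 mm high. The point is on the knob's axis, 10 mm below the bar's top, 34 mm above the case's top, 66 mm to -x of the case's centre. At joint 0 the bar lies along the case's x and a steel tongue, reaching 38 mm from the axis, holds the flap's front edge shut
- latch (a joint): latch knob: 0 locked, 1.4 rad (its stop) unlocked, growing clockwise seen from above. A sprung detent resists with up to about 0.15 N m from about 0.2 to 0.6 rad, then the knob clicks over and runs freely from about 1.0 rad on to the stop; let go before 0.6 it springs back. The tongue is clear of the flap from about 0.9 rad
- flap_fin (a point): grip point of the dark fin on the aluminium flap: fin 24 mm long (along the case's x when shut), 10 mm thick (along the hinge), 32 mm high. The point is on its mid-plane, 8 mm below its top, 24 mm above the flap's face; when shut, 73 mm from the hinge towards the latch and 29 mm above the hinge line
- flap_hinge (a point): middle of the flap's hinge line, which runs along the case's y, 78 mm towards +x from the case's centre and 110 mm above the bench. The flap is 115 x 136 mm, 5 mm thick
- flap (a joint): flap angle: 0 shut, 1.57 upright, 2.0 rad leaning back on its stop. The fin end rises and swings over towards the case's +x. Stiff friction hinge (about 0.1 N m): the flap stays where it is left
- filter_c (a point): centre (half-way up) of the loose filter plate, 56 to 112 g, upright in its slot; z up, y through its thickness. Lower part: aluminium, 60 (x) x 8 (y) x 52 mm high, with a round perforated screen; above it a wide flat grip tab 36 (x) x 10 (y) x 36 mm high, its top 44 mm above this point. Underside 44 mm below this point. In its slot the tab's top is 10 mm below the case's top
- blank_c (a point): the blanking plate, loose, to be left in its slot; same lower part without screen, but its grip is a thin round stud 10 mm in diameter and 36 mm high. This point is its centre, 44 mm above its underside
- pad_top (a point): centre of the upper face of the flat light pad (pale lit face, dark rim), 150 x 150 mm, 11 mm high, fixed to the bench beside the case
- driver_grip (a point): handle of a screwdriver, 180 mm long, lying on the bench; bystander
- vial_c (a point): white plastic bottle, 44 mm across, 115 mm tall; bystander, this point is its centre
- handset_c (a point): flat grey handheld meter with keys, 70 x 130 x 28 mm; bystander, this point is its centre
- carton_c (a point): closed cardboard carton, 80 x 130 x 60 mm; bystander, this point is its centre
- jar_c (a point): amber glass jar, 64 mm across, 80 mm tall; bystander, this point is its centre
- cup_c (a point): clear plastic cup, 70 mm across, 80 mm tall; bystander, this point is its centre
- fitting_c (a point): small brass hose fitting, 26 mm across, 30 mm tall; bystander, this point is its centre
Not all that is in view belongs to the job. Several things look just like the part that bears pad_top: the one meant starts nearest to the robot's base.

How it is judged (in metres and radians):
On the way, in this order (a step that is already met when the one before it is completed fails the run):
1. the latch knob has clicked over, unlocked (value of joint latch above 0.9 rad), for 0.2 s.
2. the flap is swung back past upright (value of joint flap above 1.6 rad), for 0.2 s.
3. the filter plate is drawn clear of the case, held in the fingers (z of filter_c in the frame of case above 0.155 m and contact force between filter and the fingers above 0.5 N and contact force between filter and case below 0.05 N and contact force between filter and pad below 0.05 N), for 0.2 s.
At the end, for the whole second after the job is handed in: Filter plate held by the fingers, touching neither case nor pad: centre within 40 mm of the pad's centre from above, underside 50 to 180 mm above the pad, upright within 0.3 rad, still. Flap past 1.6 rad, latch past 0.9. Blanking plate within 15 mm, bystanders within 30 mm of their start (contact force between filter and the fingers above 0.5 N and contact force between filter and case below 0.05 N and contact force between filter and pad below 0.05 N and horizontal distance between filter_c and pad_top below 0.04 m and z of filter_c in the frame of pad_top between 0.094 and 0.224 m and angle between filter_c's own z axis and vertical below 0.3 rad and linear speed of filter below 0.02 m/s and value of joint flap above 1.6 rad and value of joint latch above 0.9 rad and distance of blank_c from where it was at the start of the episode below 0.015 m and not (distance of any of vial_c, handset_c, carton_c, jar_c, cup_c, fitting_c, driver_grip from where it was at the start of the episode above 0.03 m)); the arm keeps its last pose, push and grip.
It fails at once if a bystander is moved more than 30 mm (distance of any of vial_c, handset_c, carton_c, jar_c, cup_c, fitting_c, driver_grip from where it was at the start of the episode above 0.03 m).
It fails at once if the blanking plate is moved more than 15 mm (distance of blank_c from where it was at the start of the episode above 0.015 m).
It also fails if it takes over 64 s, if anything falls off the work surface, if the arm or the gripper's body presses on something with over 40 N, if the wrist force passes 120 N, or if a joint passes its speed limit or range.

ROBOT

A 6-joint arm with a two-finger parallel gripper is mounted at the origin on the work surface. World frame = base frame: x ahead of the robot, y to its left, z up, the work surface at z = 0. Lengths are in mm, angles in rad, forces in N, time in s.
With the tool pointing down it reaches from about 300 to 875 mm from the base axis. Payload 6.4 kg.
Tool frame: the origin (TCP) lies at the very end of the fingers, on their centre line; the grasp point (between the pads) lies 19 mm behind it (env.grip_depth is the distance from the TCP to the grasp point, in mm); z points along the fingers, y is the line along which they close (so a half turn about z gives the same grasp; the last joint's range is limited). The gripper opens to 88 mm and grips with 3 to 60 N. Pads are 18 mm wide; open, the fingers measure 123 mm over their backs; the gripper's body (75 mm by 187 mm) begins 45 mm behind the grasp point.
Start: joints at [0.919, 0.181, 1.607, -0, 1.354, -0.206], TCP at [247.919, 518.823, 238.714] pointing down, gripper open.
Joint ranges: [-2.99, 2.99], [-0.89, 2.07], [0.3, 2.58], [-1.14, 4.28], [0, 2.63], [-3.12, 3.12]. Speed limits (rad/s): [2.57, 2.57, 3.01, 3.14, 3.14, 3.14].

INTERFACE

Orientations are given as a rotation vector (axis times angle).
In Python, from plant import status, imaging, ticket, env gives the robot as it stands. The module is installed in compiled form; this text tells all that it offers.
- The arm moves only by the tool move_arm, never from a script. Its argument "deltas" is a list that holds one entry, the list of rows, each a list of 4 numbers: the shift along the tool's x, y, z normalised to -1 to 1, where 1 is 0.05 m, then the turn about the tool's z normalised to -1 to 1, where 1 is 0.1 rad. In form: [[[x, y, z, roll], ...]]. A call has 1 to 5 rows; each row shifts and turns the commanded pose from where the row before left it, along the tool's axes as they then stand; what a row does not reach is not made up. A row lasts 1/8 s, in which the tool goes at most 62.5 mm and 10.7 degrees, less where a joint would pass 70% of its speed; a pose out of reach is approached as far as the arm can. A call with a number of a shift or a turn outside -1 to 1 is refused whole. A call with a gripper value outside its range is refused whole. "fingers" is the opening, from -1 (shut) to 1 (fully open), set as the call begins (left out, the last holds). The fingers move at their own pace and stop on an object; "newtons" is the grip in N (left out, the last holds). Time passes only in rows, so rows that do not move let the fingers close. It gives the time, the measured TCP pose, the force, the opening and the grip force at its end, in the units of the state.
- status.get_state(): the state, without advancing time (a new reading comes with each control period).
- imaging.get_image(name): name is "side" or "top"; returns the picture (420x560x3 uint8, red, green, blue); there is no depth.
- imaging.get_calibration(name): a dict with "K" (3x3 intrinsics, pixels), "R" (3x3) and "t" (3): a world point X has camera coordinates R X + t. Camera axes: x right, y down, z forward; pixel columns grow to the right and rows downward; lengths in mm; the calibration is good to about 2 mm. A picture is of the moment at which its call begins. get_calibration takes no time and is no camera call.
- ticket.job_done(): hands the job in; it is judged then, once.
The state is a dict: "time": time; "joint_pos": joint angles; "qvel": joint speeds; "joint_efforts": joint torques, N m; "tool_pos": TCP position; "tcp_rot": TCP orientation; "contact_force": force on the tool from outside, world axes, zero at the start; "moment": the same for the moment, N m; "width": opening from 0.0 (shut) to 1.0 (fully open); "finger_force": force on a finger pad.
Only numpy, scipy, OpenCV 4.12 (cv2) and the standard library are available. Lean on these libraries where they do the work, as an engineer would, in place of code of your own. Each camera call takes 0.05 s, during which the arm holds its last target. There are 200 camera calls.

## Working session

There is one attempt and no reset: what is moved stays moved. The work goes in short steps, Python scripts to look and compute and a tool call to move; the robot and the scene stay as the last step left them, time stands still between calls to the robot, and variables do not carry over. Pictures are saved under pics/ and viewed, at most 10 in all, crops included, and the job is handed in when it is done.

Besides the shell and the picture viewer there is one more tool, called after "Emit:" in YAML: its name, and indented under it one key for each argument. move_arm: Moves the arm, as the interface text tells. Its arguments: {"type":"object","properties":{"deltas":{"type":"array","items":{"type":"array","items":{"type":"array","items":{"type":"number"}}}},"fingers":{"type":"number"},"newtons":{"type":"number"}},"required":["deltas"]}

```bash
mkdir -p pics; cat > h.py <<'E'
import numpy as np, cv2
from plant import status, imaging, ticket, env
from scipy.spatial.transform import Rotation as Ro
def snap(n,f):
    im=imaging.get_image(n)[:,:,::-1].copy(); cv2.imwrite('pics/'+f,im); return im
def cal(n):
    c=imaging.get_calibration(n); return [np.array(c[k],float) for k in('K','R','t')]
def ray(n,u,v,z):
    K,R,t=cal(n); t=t.ravel(); C=-R.T@t; d=R.T@np.linalg.inv(K)@[u,v,1]; return C+d*(z-C[2])/d[2]
def proj(n,X):
    K,R,t=cal(n); p=K@(R@np.asarray(X,float)+t.ravel()); return p[:2]/p[2]
E
python3 - <<'E'
from h import *
a=snap('top','top0.png'); b=snap('side','side0.png')
for n in('top','side'):
    K,R,t=cal(n); print(n,K[0,0],(-R.T@t.ravel()).round(),R[2].round(2))
s=status.get_state(); print(s)
E
```

```text
top 466.686286019321 [ 384.    8. 1197.] [ 0.12 -0.03 -0.99]
side 429.4027839972441 [ 429. -705.  838.] [ 0.11  0.7  -0.71]
{'time': 0.1, 'joint_pos': array([ 9.18682426e-01,  1.81445013e-01,  1.60788044e+00,  1.76792171e-05,
        1.35379497e+00, -2.06273266e-01]), 'qvel': array([ 0.00146135, -0.00160292, -0.00225139,  0.0008829 , -0.00038013,
       -0.0026479 ]), 'joint_efforts': array([ 1.10768837e-03, -4.34818053e+01, -3.42692935e+01,  7.03431596e-02,
        3.39850201e-02,  1.57434524e-06]), 'tool_pos': array([247.62541039, 518.43033614, 237.92577562]), 'tcp_rot': array([-6.94400625e-01, -3.06321966e+00,  2.17041548e-03]), 'contact_force': array([-0.50307546, -0.62862214, -0.53124994]), 'moment': array([ 0.03333249, -0.04199499,  0.00036498]), 'finger_force': 0.0, 'width': 1.0018825273785532}
```

View pics/top0.png

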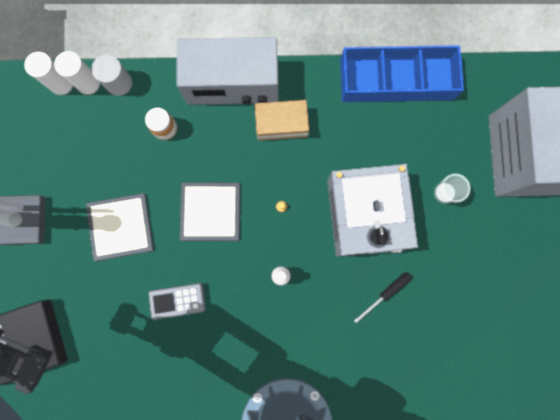

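View pics/side0.png

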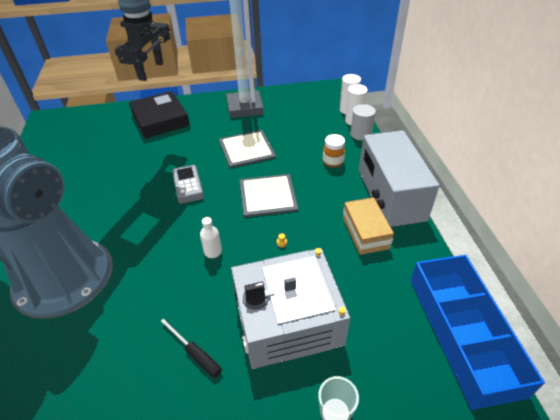

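Top view: the robot base is at about (287,415), and image up is +x. The case is at (373,210), with its knob at (378,235), fin at (376,206) and hinge yellow caps at (340,174) and (403,168). There are two pad candidates, (210,211) and (120,226). The first looks nearer the base, and I'll check that with numbers and a crop.

```bash
python3 - <<'E'
from h import *
a=cv2.imread('pics/top0.png')
c1=cv2.resize(a[155:265,320:425],None,fx=5,fy=5,interpolation=cv2.INTER_CUBIC)
c2=cv2.resize(a[170:265,80:250],None,fx=2,fy=2)[:, :]
W=np.zeros((550,800,3),np.uint8); W[:,:525]=c1
c2=cv2.resize(a[170:265,80:250],(270,151)); W[:151,528:798]=c2
b=cv2.imread('pics/side0.png'); c3=cv2.resize(b[245:365,225:355],(270,249),interpolation=cv2.INTER_CUBIC); W[200:449,528:798]=c3
cv2.imwrite('pics/crop1.png',W)
g=cv2.cvtColor(a,cv2.COLOR_BGR2GRAY)
for (x0,y0,x1,y1) in((170,170,250,250),(80,185,160,265)):
    m=(g[y0:y1,x0:x1]>200).astype(np.uint8)
    cs=max(cv2.findContours(m,0,1)[0],key=cv2.contourArea); r=cv2.minAreaRect(cs)
    u,v=np.array(r[0])+[x0,y0]; X=ray('top',u,v,11); print(u,v,r[1:],X,np.hypot(*X[:2]))
E
```

```text
209.00000381469727 210.49999618530273 ((48.99999237060547, 49.99999237060547), 90.0) [531.94236917 184.40131722  11.        ] 562.9978063126529
118.17567443847656 226.5540542602539 ((50.799285888671875, 52.77207565307617), 80.53767395019531) [496.92727615 413.3345169   11.        ] 646.3606892791728
```

View pics/crop1.png

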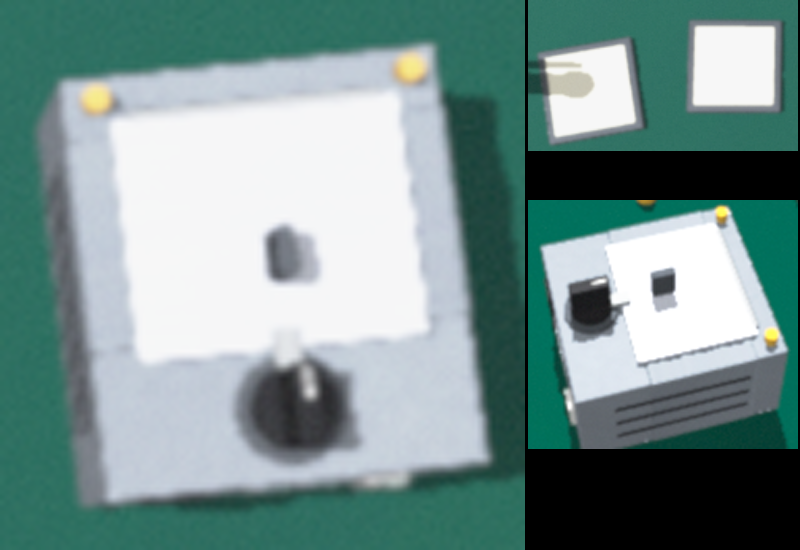

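The pad meant is the one at (209,210.5). It's at world (532,184), 563 mm from the base, against 646 mm for the other. The crop shows the case's top corners at (62,82), (433,46), (490,462) and (108,502), and the knob bar and fin are clearly visible. Next I'll fit the case pose.

```bash
cat >> h.py <<'E'
def casefit():
    p=(np.array([[62,82],[433,46],[490,462],[108,502]])+.5)/5-.5+[320,155]
    P=np.array([ray('top',u,v,110)[:2] for u,v in p]); M=np.array([[100,90],[100,-90],[-100,-90],[-100,90]])
    c=P.mean(0); A=P-c; th=np.arctan2((M[:,0]*A[:,1]-M[:,1]*A[:,0]).sum(),(M*A).sum()); return c,th,P
E
python3 - <<'E'
from h import *
c,th,P=casefit(); print(c,th,np.linalg.norm(np.diff(np.r_[P,P[:1]],axis=0),axis=1))
Rz=Ro.from_euler('z',th).as_matrix(); w=lambda *q: np.r_[c,0]+Rz@np.array(q,float)
for n,q in dict(knobtop=(-66,0,154),latch=(-66,0,144),fin=(5,0,139),fintop=(5,0,147),hinge=(78,0,110),slotL=(20,25,100),slotR=(20,-25,100)).items():
    X=w(*q); t=proj('top',X); print(n,X.round(1),'top',t.round(1),'crop',((t-[320,155]+.5)*5-.5).round(),'side',proj('side',X).round(1))
for q in [(-100,90,110),(-100,-90,110),(100,-90,110),(100,90,110)]: print(proj('side',w(*q)).round(1),((proj('side',w(*q))-[225,245])*270/130+[528,200]).round())
for n,u,v,z in(('cup',455,188,40),('cupL',446,194,40),('driver',397,287,12),('vial',281,276,58),('fitting',281,207,15),('jar',160,123,40)): print(n,ray('top',u,v,z).round())
R=Ro.from_rotvec(status.get_state()['tcp_rot']).as_matrix(); print(R.round(3))
E
```

```text
[ 513.80842657 -218.54006889] 0.07393341309672753 [178.85880875 199.50929904 180.56106639 199.70752867]
knobtop [ 448.  -223.4  154. ] top [381.8 235.3] crop [311. 404.] side [254.2 286. ]
latch [ 448.  -223.4  144. ] top [380.9 235.6] crop [306. 405.] side [254.5 289. ]
fin [ 518.8 -218.2  139. ] top [376.6 205.1] crop [285. 252.] side [290.  282.6]
fintop [ 518.8 -218.2  147. ] top [377.3 204.6] crop [289. 250.] side [290.  280.2]
hinge [ 591.6 -212.8  110. ] top [370.3 176.4] crop [253. 109.] side [324.6 283.2]
slotL [ 531.9 -192.1  100. ] top [362.1 202. ] crop [212. 237.] side [293.9 282.5]
slotR [ 535.6 -242.   100. ] top [382.8 200. ] crop [316. 227.] side [300.6 302.4]
[231.2 267.4] [541. 247.]
[247.5 343.5] [575. 405.]
[350.5 318.5] [789. 353.]
[321.2 248.3] [728. 207.]
cup [ 570. -441.   40.]
cupL [ 555. -417.   40.]
driver [ 325. -287.   12.]
vial [362.   5.  58.]
fitting [536.   1.  15.]
jar [755. 302.  40.]
[[-0.902  0.431 -0.001]
 [ 0.431  0.902 -0.001]
 [ 0.    -0.001 -1.   ]]
```

The fit holds up: the sides come out at 179–181 and 199.5 mm, and the side view agrees. First I'll turn the tool so its closing axis lies along the case's y.

Emit:
move_arm:
  deltas:
    - [[0,0,0,-1],[0,0,0,-1],[0,0,0,-1],[0,0,0,-1],[0,0,0,-1]]
  fingers: 0.2

```text
time: 0.72
tool_pos: [247.7, 518.6, 238.2]
tcp_rot: [0.09, -3.14, 0.001]
contact_force: [1.3, -0.8, -0.6]
width: 0.599
finger_force: 0.0
```

```bash
cat >> h.py <<'E'
def go(x,y,z,ang=None):
    "print shift in tool units (50 mm) and turn (0.1 rad) to reach TCP x,y,z, tool-y direction ang (case frame yaw)"
    s=status.get_state(); R=Ro.from_rotvec(s['tcp_rot']).as_matrix(); d=np.array([x,y,z])-s['tool_pos']
    a=np.arctan2(R[1,1],R[0,1]); print('t',round(s['time'],2),'tcp',s['tool_pos'].round(1),'units',(R.T@d/50).round(3),'mm',np.linalg.norm(d).round(1),'yaw',a.round(4),'turn',None if ang is None else ((a-ang)/.1).round(3),'F',s['contact_force'].round(1),'w',s['width'],'ff',s['finger_force'],'j',s['joint_pos'].round(2))
E
python3 -c "
from h import *
go(448,-223.4,230,np.pi/2+.074)"
```

```text
t 0.72 tcp [247.7 518.6 238.2] units [ -3.146 -15.045   0.173] mm 768.6 yaw 1.6283 turn -0.165 F [ 1.3 -0.8 -0.6] w 0.5990700267960947 ff 0.0 j [ 0.92  0.18  1.61 -0.    1.35 -0.71]
```

Emit:
move_arm:
  deltas:
    - [[-0.2,-0.5,0,-0.165],[-0.2,-0.9,0,0],[-0.2,-0.9,0,0],[-0.2,-0.9,0,0],[-0.2,-0.9,0,0]]

```text
time: 1.35
tool_pos: [311.8, 316.2, 238.4]
tcp_rot: [0.112, -3.139, 0.0]
contact_force: [1.7, 0.4, 0.3]
width: 0.598
finger_force: 0.0
```

Emit:
move_arm:
  deltas:
    - [[-0.2,-0.9,0,0],[-0.2,-0.9,0,0],[-0.2,-0.9,0,0],[-0.2,-0.9,0,0],[-0.2,-0.9,0,0]]

```text
time: 1.98
tool_pos: [377.7, 95.4, 238.6]
tcp_rot: [-0.111, 3.139, 0.0]
contact_force: [0.2, 0.6, -0.1]
width: 0.595
finger_force: 0.0
```

Emit:
move_arm:
  deltas:
    - [[-0.2,-0.9,0,0],[-0.2,-0.9,0,0],[-0.2,-0.9,0,0],[-0.2,-0.9,0,0],[-0.2,-0.7,0,0]]

```text
time: 2.6
tool_pos: [442.7, -115.9, 238.4]
tcp_rot: [0.109, -3.139, -0.0]
contact_force: [0.8, 0.0, -1.0]
width: 0.599
finger_force: 0.0
```

```bash
python3 -c "
from h import *
go(448,-223.4,200,np.pi/2+.074)"
```

```text
t 2.6 tcp [ 442.7 -115.9  238.4] units [ 0.043 -2.151  0.768] mm 114.2 yaw 1.6402 turn -0.046 F [ 0.8  0.  -1. ] w 0.5985289540257357 ff 0.0 j [-0.52 -0.09  1.89 -0.    1.34 -2.16]
```

Emit:
move_arm:
  deltas:
    - [[0.02,-0.7,0.2,0],[0.02,-0.7,0.2,0],[0,-0.7,0.2,0],[0,-0.05,0.17,-0.05],[0,0,0,0]]

```text
time: 3.22
tool_pos: [447.6, -220.6, 199.1]
tcp_rot: [0.118, -3.137, -0.003]
contact_force: [-0.7, 0.3, 0.1]
width: 0.603
finger_force: 0.0
```

```bash
python3 - <<'E'
from h import *
go(448,-223.4,130,np.pi/2+.074)
a=snap('top','t1.png'); b=snap('side','s1.png')
W=np.hstack([cv2.resize(a[150:290,310:440],(371,400)),cv2.resize(b[210:350,210:350],(400,400))]); cv2.imwrite('pics/c2.png',W)
E
```

```text
t 3.23 tcp [ 447.6 -220.6  199.1] units [-0.007 -0.06   1.381] mm 69.1 yaw 1.6461 turn 0.013 F [-0.7  0.3  0.1] w 0.6028969692384862 ff 0.0 j [-0.7   0.05  1.83  0.    1.26 -2.34]
```

View pics/c2.png

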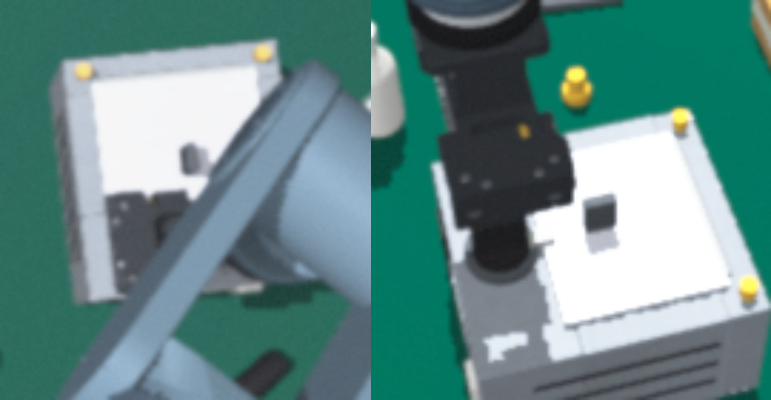

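The gripper is above the knob, with the bar in line in both views (side knob at about (500,240) in the crop). Descending and gripping.

Emit:
move_arm:
  deltas:
    - [[0,-0.05,0.4,0],[0,0,0.4,0],[0,0,0.35,0],[0,0,0.23,0],[0,0,0,0]]

```text
time: 3.95
tool_pos: [448.2, -223.4, 130.5]
tcp_rot: [0.119, -3.138, -0.002]
contact_force: [-0.2, -0.1, 1.1]
width: 0.6
finger_force: 0.0
```

Emit:
move_arm:
  deltas:
    - [[0,0,0,0],[0,0,0,0],[0,0,0,0],[0,0,0,0],[0,0,0,0]]
  fingers: -1
  newtons: 30

```text
time: 4.58
tool_pos: [448.6, -224.3, 131.4]
tcp_rot: [-0.119, 3.139, -0.001]
contact_force: [-1.0, -1.2, 1.3]
width: 0.157
finger_force: 30.0
```

The opening reads 13.8 mm, which matches the 14 mm bar. Turning it clockwise.

Emit:
move_arm:
  deltas:
    - [[0,0,0,0.8],[0,0,0,0.8],[0,0,0,0.8],[0,0,0,0.8],[0,0,0,0.8]]

```text
time: 5.2
tool_pos: [448.5, -224.7, 131.5]
tcp_rot: [0.511, 3.099, -0.002]
contact_force: [-0.3, -1.7, 0.0]
width: 0.157
finger_force: 30.0
```

Emit:
move_arm:
  deltas:
    - [[0,0,0,0.8],[0,0,0,0.8],[0,0,0,0.8],[0,0,0,0.8],[0,0,0,0.8]]

```text
time: 5.82
tool_pos: [448.3, -225.0, 131.5]
tcp_rot: [1.117, 2.936, -0.003]
contact_force: [-2.7, -2.7, 1.2]
width: 0.159
finger_force: 30.0
```

Emit:
move_arm:
  deltas:
    - [[0,0,0,0.8],[0,0,0,0.8],[0,0,0,0.8],[0,0,0,0.8],[0,0,0,0.8]]

```text
time: 6.45
tool_pos: [448.1, -225.3, 131.5]
tcp_rot: [1.678, 2.656, -0.004]
contact_force: [-3.7, -5.6, 0.3]
width: 0.156
finger_force: 30.0
```

```bash
python3 -c "
from h import *
go(448,-223.4,130,np.pi/2+.074-1.4);print(status.get_state()['moment'])"
```

```text
t 6.45 tcp [ 448.1 -225.3  131.5] units [0.035 0.015 0.029] mm 2.4 yaw 0.4439 turn 1.991 F [-3.7 -5.6  0.3] w 0.1556090235371501 ff 29.998822985216975 j [-0.7   0.15  1.88 -0.    1.11 -1.14]
[-0.80538227  0.53490182  0.07052132]
```

Emit:
move_arm:
  deltas:
    - [[0,0,0,0.8],[0,0,0,0.8],[0,0,0,0.3],[0,0,0,0],[0,0,0,0]]

```text
time: 7.08
tool_pos: [447.9, -225.4, 131.4]
tcp_rot: [1.919, 2.487, -0.004]
contact_force: [-4.5, -5.4, 1.0]
width: 0.159
finger_force: 30.0
```

```bash
python3 -c "
from h import *
go(448,-223.4,130,np.pi/2+.074-1.4);print(status.get_state()['moment'])"
```

```text
t 7.08 tcp [ 447.9 -225.4  131.4] units [0.038 0.013 0.029] mm 2.5 yaw 0.2564 turn 0.116 F [-4.5 -5.4  1. ] w 0.15917490302638046 ff 30.00006241723895 j [-0.7   0.15  1.88 -0.    1.11 -0.96]
[-0.89322627  0.69391216 -0.00917088]
```

Released slightly, up, and turning the tool back.

Emit:
move_arm:
  deltas:
    - [[0,0,0,0],[0,0,0,0],[0,0,-0.4,0],[0,0,-0.8,0],[0,0,-0.4,0]]
  fingers: -0.3

```text
time: 7.7
tool_pos: [449.3, -224.2, 213.2]
tcp_rot: [1.917, 2.486, 0.0]
contact_force: [-0.6, -0.8, -0.0]
width: 0.35
finger_force: 0.0
```

Emit:
move_arm:
  deltas:
    - [[0,0,0,-1],[0,0,0,-1],[0,0,0,-1],[0,0,0,-1],[0,0,0,-1]]

```text
time: 8.32
tool_pos: [448.6, -223.7, 211.1]
tcp_rot: [-1.239, -2.887, -0.001]
contact_force: [-0.0, 0.3, 0.7]
width: 0.352
finger_force: 0.0
```

Emit:
move_arm:
  deltas:
    - [[0,0,0,-1],[0,0,0,-1],[0,0,0,-1],[0,0,0,-1],[0,0,0,-1]]

```text
time: 8.95
tool_pos: [448.6, -223.7, 211.1]
tcp_rot: [-0.486, -3.104, -0.001]
contact_force: [-0.0, 0.5, 0.6]
width: 0.351
finger_force: 0.0
```

Emit:
move_arm:
  deltas:
    - [[0,0,0,-1],[0,0,0,-1],[0,0,0,-1],[0,0,0,-0.9],[0,0,0,0]]

```text
time: 9.57
tool_pos: [448.5, -223.7, 211.1]
tcp_rot: [0.118, -3.139, -0.001]
contact_force: [0.6, -0.3, -0.8]
width: 0.35
finger_force: 0.0
```

```bash
python3 - <<'E'
from h import *
go(518.6,-219.2,122,np.pi/2+.074)
E
```

```text
t 9.57 tcp [ 448.5 -223.7  211.1] units [-1.405 -0.015  1.782] mm 113.5 yaw 1.6459 turn 0.011 F [ 0.6 -0.3 -0.8] w 0.34992683872559366 ff 0.0 j [-0.7   0.04  1.82  0.    1.28 -2.35]
```

Emit:
move_arm:
  deltas:
    - [[-0.7,0,0.3,0],[-0.7,-0.015,0.3,0],[0,0,0.3,0],[0,0,0,0],[0,0,0,0]]

```text
time: 10.2
tool_pos: [517.8, -219.6, 166.5]
tcp_rot: [0.117, -3.139, 0.0]
contact_force: [0.3, 0.7, -0.6]
width: 0.35
finger_force: 0.0
```

```bash
python3 - <<'E'
from h import *
go(518.6,-219.2,122,np.pi/2+.074)
a=snap('top','t2.png'); b=snap('side','s2.png')
W=np.hstack([cv2.resize(a[150:290,310:440],(371,400)),cv2.resize(b[210:350,210:350],(400,400))]); cv2.imwrite('pics/c3.png',W)
E
```

```text
t 10.2 tcp [ 517.8 -219.6  166.5] units [-0.018  0.006  0.891] mm 44.6 yaw 1.6456 turn 0.008 F [ 0.3  0.7 -0.6] w 0.35037315189315676 ff 0.0 j [-0.61  0.23  1.7  -0.    1.21 -2.26]
```

View pics/c3.png

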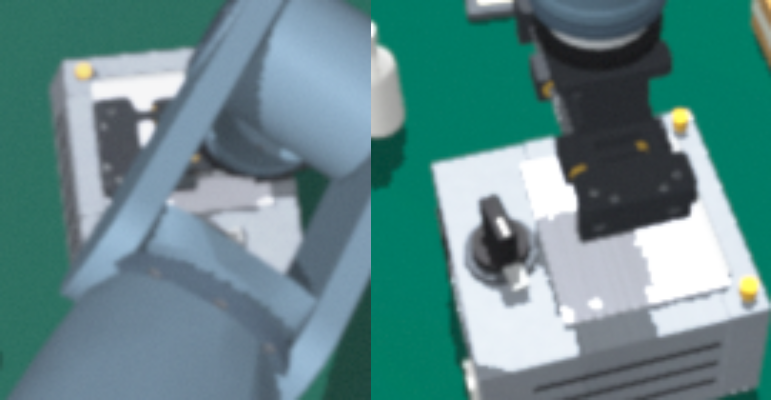

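The knob now lies across the case and its tongue (crop (515,275)) is clear of the flap. The gripper is over the fin, so I'll descend and grip.

Emit:
move_arm:
  deltas:
    - [[0,0,0.3,0],[0,0,0.3,0],[0,0,0.29,0],[0,0,0,0],[0,0,0,0]]

```text
time: 10.92
tool_pos: [518.5, -219.5, 121.7]
tcp_rot: [0.119, -3.139, -0.0]
contact_force: [-0.0, 0.1, 0.3]
width: 0.349
finger_force: 0.0
```

Emit:
move_arm:
  deltas:
    - [[0,0,0,0],[0,0,0,0],[0,0,0,0],[0,0,0,0]]
  fingers: -1
  newtons: 15

```text
time: 11.42
tool_pos: [518.6, -219.1, 122.1]
tcp_rot: [-0.119, 3.139, 0.0]
contact_force: [0.4, 3.1, 4.1]
width: 0.111
finger_force: 15.0
```

```bash
python3 - <<'E'
from h import *
go(518.6,-219.2,122,np.pi/2+.074)
# arc of the grip point about hinge, steps of 0.1 rad, in tool units: tool x=-case x, tool z=-z
p=np.array([-73,29.]);q=lambda a: np.array([-73*np.cos(a)+29*np.sin(a),73*np.sin(a)+29*np.cos(a)])
A=np.arange(0,1.21,.1);Q=np.array([q(a) for a in A]);print((-np.diff(Q,axis=0)/50).round(3).tolist())
E
```

```text
t 11.43 tcp [ 518.6 -219.1  122.1] units [-0.    -0.001  0.003] mm 0.2 yaw 1.6467 turn 0.019 F [0.4 3.1 4.1] w 0.11138459306333197 ff 15.000375641975552 j [-0.61  0.29  1.73  0.    1.12 -2.26]
[[-0.065, -0.143], [-0.079, -0.136], [-0.092, -0.127], [-0.105, -0.117], [-0.116, -0.106], [-0.126, -0.094], [-0.134, -0.081], [-0.142, -0.067], [-0.148, -0.053], [-0.152, -0.038], [-0.155, -0.022], [-0.157, -0.007]]
```

The fin is gripped (9.8 mm). I'll follow the arc.

Emit:
move_arm:
  deltas:
    - [[-0.065,0,-0.143,0],[-0.08,0,-0.136,0],[-0.09,0,-0.127,0],[-0.105,0,-0.117,0],[-0.115,0,-0.106,0]]

```text
time: 12.05
tool_pos: [540.0, -217.5, 153.2]
tcp_rot: [0.119, -3.136, -0.002]
contact_force: [-5.2, 0.9, -1.1]
width: 0.114
finger_force: 15.0
```

Emit:
move_arm:
  deltas:
    - [[-0.126,0,-0.094,0],[-0.134,0,-0.081,0],[-0.142,0,-0.067,0],[-0.148,0,-0.053,0],[-0.152,0,-0.038,0]]

```text
time: 12.68
tool_pos: [575.9, -214.8, 170.5]
tcp_rot: [0.119, -3.138, -0.001]
contact_force: [-5.0, 2.7, -0.1]
width: 0.109
finger_force: 15.0
```

Emit:
move_arm:
  deltas:
    - [[-0.155,0,-0.022,0],[0,0,0,0],[0,0,0,0]]

```text
time: 13.05
tool_pos: [584.4, -214.2, 171.7]
tcp_rot: [-0.119, 3.138, 0.0]
contact_force: [-1.3, 3.9, 3.7]
width: 0.111
finger_force: 15.0
```

```bash
python3 - <<'E'
from h import *
go(518.6,-219.2,122,np.pi/2+.074)
a=snap('top','t3.png'); b=snap('side','s3.png')
W=np.hstack([cv2.resize(a[150:290,310:440],(371,400)),cv2.resize(b[190:330,230:370],(400,400))]); cv2.imwrite('pics/c4.png',W)
E
```

```text
t 13.05 tcp [ 584.4 -214.2  171.7] units [ 1.321 -0.     0.992] mm 82.6 yaw 1.6468 turn 0.02 F [-1.3  3.9  3.7] w 0.1111063479940564 ff 15.0002849008888 j [-0.54  0.35  1.54  0.    1.25 -2.19]
```

View pics/c4.png

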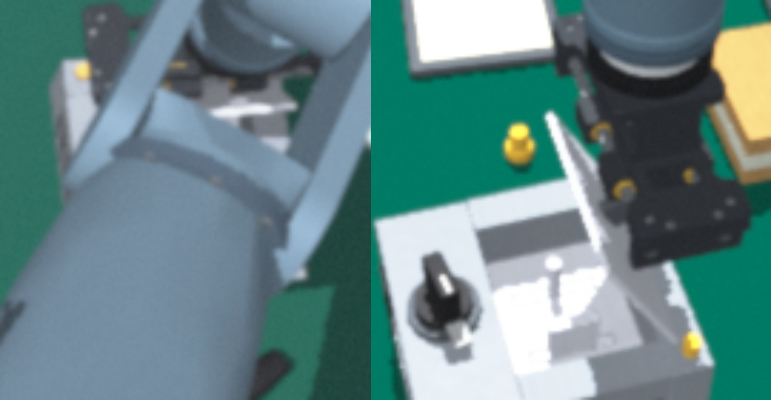

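The flap stands at about 1.1 rad. Inside the well the round stud shows at the +y slot (crop (553,265), which projects onto the y=+25 slot), so the filter should be at y=-25. Next I'll release, rise, move in front of the flap, and push it back with closed fingers.

Emit:
move_arm:
  deltas:
    - [[0,0,0,0],[0,0,0,0],[0,0,-0.5,0],[0,0,-0.6,0],[0,0,-0.4,0]]
  fingers: -0.4

```text
time: 13.78
tool_pos: [584.1, -215.1, 247.3]
tcp_rot: [-0.118, 3.138, -0.002]
contact_force: [0.4, -0.4, 0.3]
width: 0.3
finger_force: 0.0
```

Emit:
move_arm:
  deltas:
    - [[0.45,0,0,0],[0.5,0,0,0],[0.5,0,0,0],[0.4,0,0,0],[0,0,0.4,0]]
  fingers: -1

```text
time: 14.4
tool_pos: [491.3, -222.5, 227.3]
tcp_rot: [-0.117, 3.137, -0.004]
contact_force: [1.0, -0.0, -0.2]
width: 0.003
finger_force: 0.0
```

Emit:
move_arm:
  deltas:
    - [[0,0,0.5,0],[0,0,0.45,0],[0,0,0,0]]

```text
time: 14.78
tool_pos: [490.3, -220.9, 176.6]
tcp_rot: [0.118, -3.136, -0.004]
contact_force: [-0.5, -0.1, -0.2]
width: 0.006
finger_force: 0.0
```

```bash
python3 - <<'E'
from h import *
c,th,P=casefit(); X=c+Ro.from_euler('z',th).as_matrix()[:2,:2]@[95,0]; print(X)
go(*X,175,np.pi/2+.074)
E
```

```text
[ 608.54890271 -211.52279164]
t 14.78 tcp [ 490.3 -220.9  176.6] units [-2.373  0.008  0.024] mm 118.7 yaw 1.6462 turn 0.014 F [-0.5 -0.1 -0.2] w 0.006263101480841572 ff 0.0 j [-0.64  0.17  1.76 -0.    1.22 -2.29]
```

Emit:
move_arm:
  deltas:
    - [[-0.3,0,0,0],[-0.3,0,0,0],[-0.25,0,0,0],[-0.2,0,0,0],[-0.2,0,0,0]]

```text
time: 15.4
tool_pos: [554.5, -216.6, 178.4]
tcp_rot: [0.119, -3.139, -0.0]
contact_force: [-1.6, 0.2, 0.8]
width: 0.006
finger_force: 0.7
```

Emit:
move_arm:
  deltas:
    - [[-0.2,0,0,0],[-0.2,0,0,0],[-0.2,0,0,0],[-0.2,0,0,0],[-0.15,0,0,0]]

```text
time: 16.02
tool_pos: [601.6, -213.0, 178.0]
tcp_rot: [0.119, -3.139, -0.001]
contact_force: [-1.5, 0.0, -0.7]
width: 0.006
finger_force: 0.6
```

Emit:
move_arm:
  deltas:
    - [[-0.1,0,0,0],[-0.07,0,0,0],[0,0,0,0]]

```text
time: 16.4
tool_pos: [610.1, -212.6, 178.6]
tcp_rot: [-0.119, 3.139, -0.0]
contact_force: [-0.4, -0.7, -0.3]
width: 0.003
finger_force: 0.0
```

Emit:
move_arm:
  deltas:
    - [[-0.1,0,0,0],[0,0,0,0],[0.5,0,0,0],[0.8,0,-0.4,0],[0.8,0,-0.5,0]]

```text
time: 17.02
tool_pos: [508.9, -220.0, 223.5]
tcp_rot: [0.119, -3.139, -0.001]
contact_force: [0.2, -0.4, 1.2]
width: 0.008
finger_force: 0.0
```

Emit:
move_arm:
  deltas:
    - [[0.8,0,-0.5,0],[0.4,0,0,0],[0,0,0,0]]
  fingers: -0.4

```text
time: 17.4
tool_pos: [449.8, -225.0, 249.3]
tcp_rot: [-0.117, 3.138, -0.002]
contact_force: [-0.4, 0.4, 0.0]
width: 0.295
finger_force: 0.0
```

```bash
python3 - <<'E'
from h import *
c,th,P=casefit(); Rz=Ro.from_euler('z',th).as_matrix(); w=lambda *q: np.r_[c,0]+Rz@np.array(q,float)
X=w(20,-25,170); print(X); go(*X,np.pi/2+.074)
for q in [(20,-25,100),(20,25,100),(2,-25,100),(38,-25,100),(20,-25,64)]: print(q,((proj('side',w(*q))-[230,190])*4).round())
a=snap('top','t4.png'); b=snap('side','s4.png')
cv2.imwrite('pics/c5.png',np.hstack([cv2.resize(b[190:330,230:360],(520,560),interpolation=cv2.INTER_CUBIC),cv2.resize(a[130:330,320:420],(280,560))]))
E
```

```text
[ 535.60044187 -241.99445161  170.        ]
t 17.4 tcp [ 449.8 -225.   249.3] units [-1.683 -0.464  1.59 ] mm 118.1 yaw 1.645 turn 0.002 F [-0.4  0.4  0. ] w 0.29459995179864173 ff 0.0 j [-0.7   0.01  1.77  0.    1.36 -2.35]
(20, -25, 100) [283. 450.]
(20, 25, 100) [256. 370.]
(2, -25, 100) [248. 458.]
(38, -25, 100) [317. 442.]
(20, -25, 64) [282. 489.]
```

View pics/c5.png

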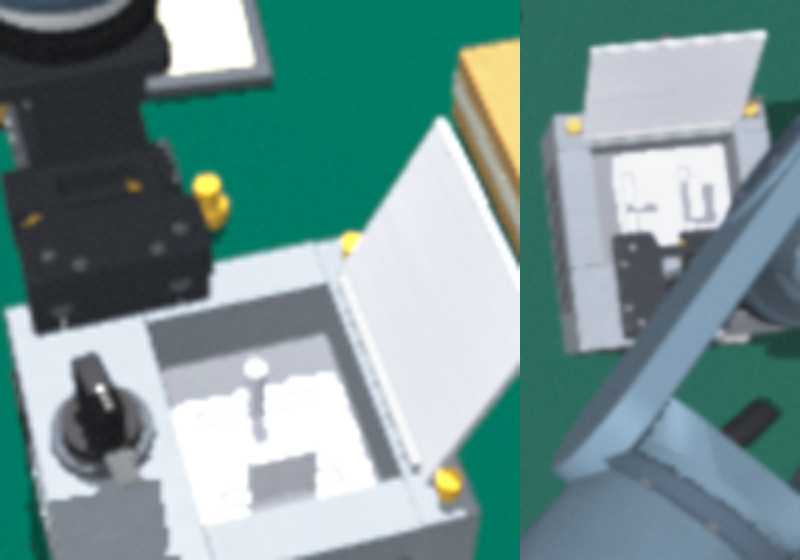

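The flap leans back well past upright. The round stud at (256,370) is in the y=+25 slot, so that is the blank. The wide flat tab spans about (250–317,455–500), exactly where the y=-25 slot projects, so that is the filter. Moving over it.

Emit:
move_arm:
  deltas:
    - [[-0.5,-0.16,0.2,0],[-0.6,-0.16,0.3,0],[-0.58,-0.16,0.5,0],[0,0,0.5,0],[0,0,0,0]]

```text
time: 18.12
tool_pos: [535.1, -240.8, 170.2]
tcp_rot: [0.12, -3.135, -0.006]
contact_force: [-0.5, -0.0, 0.1]
width: 0.299
finger_force: 0.0
```

```bash
python3 - <<'E'
from h import *
c,th,P=casefit(); Rz=Ro.from_euler('z',th).as_matrix(); w=lambda *q: np.r_[c,0]+Rz@np.array(q,float)
X=w(20,-25.8,73); print(X); go(*X,np.pi/2+.074)
for a in(1.57,1.7,1.8,1.9,2.0): print(a,[((proj('side',w(78-115*np.cos(a),y,110+115*np.sin(a)))-[230,190])*4).round() for y in(68,)])
E
```

```text
[ 535.65953474 -242.79226615   73.        ]
t 18.12 tcp [ 535.1 -240.8  170.2] units [-0.016 -0.048  1.944] mm 97.3 yaw 1.6474 turn 0.026 F [-0.5 -0.   0.1] w 0.29921268208102686 ff 0.0 j [-0.63  0.28  1.63  0.    1.24 -2.27]
1.57 [array([347., 125.])]
1.7 [array([376., 120.])]
1.8 [array([397., 119.])]
1.9 [array([418., 119.])]
2.0 [array([438., 121.])]
```

The flap's tip corner at (440,120) matches 2.0 rad. Descending on the tab.

Emit:
move_arm:
  deltas:
    - [[0,-0.03,0.4,0],[0,0,0.5,0],[0,0,0.4,0],[0,0,0.2,0],[0,0,0,0]]

```text
time: 18.75
tool_pos: [535.6, -243.6, 97.8]
tcp_rot: [0.119, -3.139, -0.001]
contact_force: [0.4, 0.4, 0.2]
width: 0.301
finger_force: 0.0
```

```bash
python3 -c "
from h import *
go(535.7,-242.8,73,np.pi/2+.074)"
```

```text
t 18.75 tcp [ 535.6 -243.6   97.8] units [-0.005  0.015  0.497] mm 24.8 yaw 1.6464 turn 0.016 F [0.4 0.4 0.2] w 0.30098202494157084 ff 0.0 j [-0.63  0.37  1.68  0.    1.09 -2.27]
```

Emit:
move_arm:
  deltas:
    - [[0,0.01,0.2,0],[0,0,0.2,0],[0,0,0.09,0],[0,0,0,0]]

```text
time: 19.25
tool_pos: [535.5, -243.0, 73.4]
tcp_rot: [0.119, -3.139, -0.001]
contact_force: [0.5, 0.9, 0.0]
width: 0.305
finger_force: 0.0
```

Emit:
move_arm:
  deltas:
    - [[0,0,0,0],[0,0,0,0],[0,0,0,0],[0,0,0,0]]
  fingers: -1
  newtons: 25

```text
time: 19.75
tool_pos: [536.0, -243.4, 74.3]
tcp_rot: [-0.119, 3.139, -0.001]
contact_force: [0.4, 0.5, 2.7]
width: 0.114
finger_force: 25.0
```

The opening is 10 mm, so the tab is held. Drawing it slowly straight up.

Emit:
move_arm:
  deltas:
    - [[0,0,-0.1,0],[0,0,-0.2,0],[0,0,-0.2,0],[0,0,-0.2,0],[0,0,-0.2,0]]

```text
time: 20.38
tool_pos: [535.9, -243.3, 119.9]
tcp_rot: [-0.119, 3.139, -0.0]
contact_force: [0.9, 0.6, -0.8]
width: 0.113
finger_force: 25.0
```

Emit:
move_arm:
  deltas:
    - [[0,0,-0.3,0],[0,0,-0.3,0],[0,0,-0.4,0],[0,0,-0.4,0],[0,0,-0.4,0]]

```text
time: 21.0
tool_pos: [535.8, -243.2, 210.4]
tcp_rot: [-0.119, 3.139, -0.001]
contact_force: [-0.1, -0.3, -0.6]
width: 0.113
finger_force: 25.0
```

Emit:
move_arm:
  deltas:
    - [[0,0,-0.3,0],[0,0,-0.1,0],[0,0,0,0],[0,0,0,0],[0,0,0,0]]

```text
time: 21.62
tool_pos: [535.5, -243.0, 228.1]
tcp_rot: [0.119, -3.138, -0.001]
contact_force: [0.3, 0.5, -0.5]
width: 0.112
finger_force: 25.0
```

```bash
python3 -c "
from h import *
go(532,184.4,220,np.pi/2+.074)"
```

```text
t 21.62 tcp [ 535.5 -243.   228.1] units [-0.577  8.529  0.169] mm 427.5 yaw 1.6465 turn 0.017 F [ 0.3  0.5 -0.5] w 0.11158933657127044 ff 24.999835886992514 j [-0.63  0.22  1.58  0.    1.34 -2.27]
```

Clear of the case, with the underside at about 167 mm. Carrying it across to the pad.

Emit:
move_arm:
  deltas:
    - [[-0.04,0.3,0,0],[-0.04,0.6,0,0],[-0.06,0.7,0,0],[-0.06,0.8,0,0],[-0.06,0.8,0,0]]

```text
time: 22.25
tool_pos: [536.3, -80.6, 228.8]
tcp_rot: [0.119, -3.139, -0.001]
contact_force: [-0.2, -0.0, -0.6]
width: 0.114
finger_force: 25.0
```

Emit:
move_arm:
  deltas:
    - [[-0.06,0.8,0,0],[-0.06,0.8,0,0],[-0.06,0.8,0,0],[-0.06,0.8,0,0],[-0.04,0.7,0,0]]

```text
time: 22.88
tool_pos: [535.1, 115.1, 228.8]
tcp_rot: [0.12, -3.139, -0.001]
contact_force: [0.7, 0.2, -0.3]
width: 0.109
finger_force: 25.0
```

Emit:
move_arm:
  deltas:
    - [[-0.04,0.6,0,0],[0,0.5,0,0],[0,0.3,0,0],[0,0,0,0],[0,0,0,0]]

```text
time: 23.5
tool_pos: [532.5, 182.2, 228.8]
tcp_rot: [0.118, -3.139, 0.001]
contact_force: [0.4, -0.5, -1.0]
width: 0.113
finger_force: 25.0
```

```bash
python3 -c "
from h import *
go(532,184.4,172,np.pi/2+.074)"
```

```text
t 23.5 tcp [532.5 182.2 228.8] units [0.007 0.045 1.137] mm 56.9 yaw 1.6462 turn 0.014 F [ 0.4 -0.5 -1. ] w 0.11344727750393872 ff 24.999796010088176 j [ 0.12  0.16  1.65 -0.    1.33 -1.53]
```

Emit:
move_arm:
  deltas:
    - [[0,0.04,0.25,0],[0,0,0.4,0],[0,0,0.3,0],[0,0,0.15,0],[0,0,0,0]]

```text
time: 24.12
tool_pos: [532.1, 184.5, 173.2]
tcp_rot: [0.118, -3.138, 0.0]
contact_force: [0.2, -0.1, -0.3]
width: 0.113
finger_force: 25.0
```

Emit:
move_arm:
  deltas:
    - [[0,0,0,0],[0,0,0,0],[0,0,0,0],[0,0,0,0],[0,0,0,0]]

```text
time: 24.75
tool_pos: [532.4, 184.8, 174.0]
tcp_rot: [-0.119, 3.139, 0.0]
contact_force: [0.3, 0.2, -0.6]
width: 0.111
finger_force: 25.0
```

```bash
python3 -c "
from h import *
go(532,184.4,172,np.pi/2+.074)
b=snap('side','s5.png'); a=snap('top','t5.png'); cv2.imwrite('pics/c6.png',np.hstack([cv2.resize(b[80:400,150:400],(430,550)),cv2.resize(a[100:320,150:290],(350,550))]))
for z in(111,155,199): print(((proj('side',[532,184,z])-[150,80])*1.72).round())"
```

```text
t 24.75 tcp [532.4 184.8 174. ] units [ 0.009 -0.007  0.04 ] mm 2.1 yaw 1.6465 turn 0.017 F [ 0.3  0.2 -0.6] w 0.11141398910372219 ff 24.99993519857526 j [ 0.12  0.22  1.7   0.    1.22 -1.52]
[200. 147.]
[199. 124.]
[198. 100.]
```

View pics/c6.png

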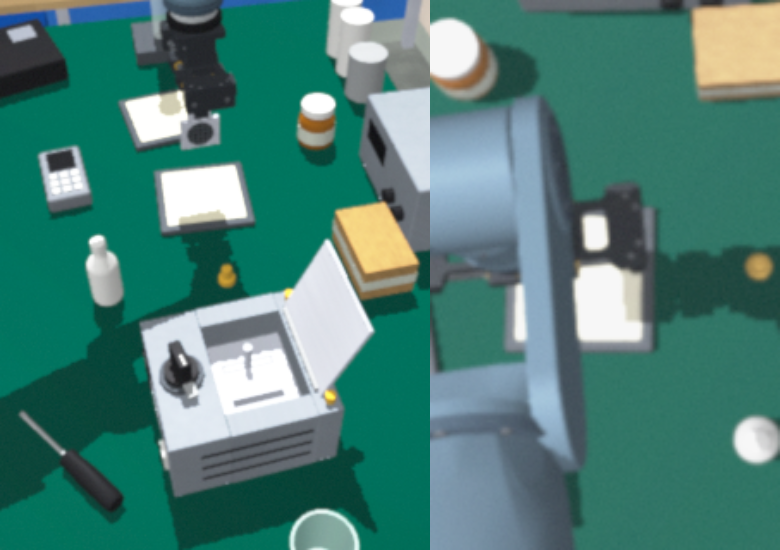

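The filter plate, screen visible at (200,132), hangs upright where its projection says it should be over the pad. The flap is open, the knob is turned, the blank's stud is still in its slot, and the bystanders haven't moved. Handing in.

```bash
python3 -c "
from h import *
print(ticket.job_done())"
```

```text
the job is handed in; nothing more can be done
None
```

I handed the job in at about 25 s with the filter plate held upright and still about 10 cm above the middle of the nearer pad; the latch is unlocked, the flap leans back at about 2.0 rad, and the blanking plate and bystanders look undisturbed in the final pictures (no verdict came back).

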